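Turn the stamp carousel until the red stamp is at the front

TASK

Turn the stamp carousel by pushing the finger lugs on its rim with your fingertips until the red-knobbed stamp stands squarely at the front, in line with the middle of the paper-clip trough of the base, and leave it at rest there. Turn it steadily, without flinging it round, ramming it or gripping it; do not touch the stamps, the ink bottle or the pen cup that ride on it, and leave the rest of the desk as it is.

Things in the scene. Friction and masses are not known exactly. Their poses are not given: they have to be found in the camera images.
- base: dark grey fixed base of the stamp carousel on the desk: a disc 256 mm across, 14 mm thick, with an open paper-clip trough along its front. Origin on the carousel's axis, at desk height. Its -x axis points from the axis straight over the middle of the trough: that is the front (roughly towards the robot, up to 17 degrees off). It cannot be moved.
- trough (a point): middle of the paper-clip trough, on its floor, 195 mm in front of the carousel's axis. The trough is 240 mm wide, 60 mm front to back and 24 mm high, part of the fixed base.
- carousel: light grey turntable, turns endlessly both ways about its upright axis; light friction (0.06 N m, half a newton at the rim), coasts a few degrees after a slow push. Plate 250 mm across, top 34 mm above the desk; six wells, centres 88 mm from the axis at 0, 60 ... 300 degrees from its x axis. Red stamp in the one at 180 (-x), 45+ degrees off the front at first. Origin on the axis, 22 mm above the desk.
- lug (a point): centre of the top of one of the six equal black finger lugs on the black rim band of the carousel, 58 mm above the desk, the one at 30 degrees anticlockwise from the carousel's x axis; the others follow every 60 degrees. Each is a block 22 mm wide along the rim, from 123 to 155 mm from the axis and from 22 to 58 mm above the desk; about 120 mm of free rim between neighbours.
- pen_cup: lilac pen cup with four pens, fixed in the middle of the carousel: 66 mm across, its rim 104 mm and the pen tips about 160 mm above the desk. Origin at the centre of its underside, on the carousel's axis. Not to be touched.
- red_stamp: round rubber stamp with a red knob, standing upright and loose in a well of the carousel: foot 38 mm across, knob 29 mm across, 62 mm tall. Origin at the centre of its underside, z up its axis. The one that has to come to the front; its underside is 34 mm and its top 96 mm above the desk. It rides along when the carousel turns.
- blue_stamp: round rubber stamp with a blue knob, standing upright and loose in a well of the carousel: foot 38 mm across, knob 29 mm across, 62 mm tall. Origin at the centre of its underside, z up its axis.
- green_stamp: round rubber stamp with a green knob, standing upright and loose in a well of the carousel: foot 38 mm across, knob 29 mm across, 62 mm tall. Origin at the centre of its underside, z up its axis.
- black_stamp: round rubber stamp with a black knob, standing upright and loose in a well of the carousel: foot 38 mm across, knob 29 mm across, 62 mm tall. Origin at the centre of its underside, z up its axis.
- ink_bottle: small closed whitish ink bottle with a black cap, standing loose in a well of the carousel: 36 mm across, 60 mm tall. Origin at the centre of its underside.
- voucher_bundle: banded bundle of pale green paper vouchers lying on the desk to the right, 155 x 70 x 25 mm. Origin at the centre of its underside. Bystander.
- water_bottle: dark red drinking bottle with a white cap standing on the desk to the left, 66 mm across, 198 mm tall. Origin at the centre of its underside. Bystander.
- mouse: light grey computer mouse on a black mouse pad on the left, 108 x 60 x 33 mm. Origin at the centre of its underside. Bystander.
- stapler: stapler with a blue top lying on the desk to the right, 135 x 36 x 50 mm. Origin at the centre of its underside. Bystander.
Things that resemble listed ones, but are neither listed nor needed, are in the scene too. Of the things that look like the ink_bottle, the smallest one is meant.

How it is judged:
By the outcome, as a careful person would: the job done as asked, in the order asked, and still so for the second after the job is handed in, with the robot touching nothing.
It also fails if it takes over 58 s, if anything falls off the work surface, if the arm or the gripper's body presses on something with over 40 N, if the wrist force passes 120 N, or if a joint passes its speed limit or range.

ROBOT

A 6-joint arm with a two-finger parallel gripper is mounted at the origin on the work surface. World frame = base frame: x ahead of the robot, y to its left, z up, the work surface at z = 0. Lengths are in mm, angles in rad, forces in N, time in s.
With the tool pointing down it reaches from about 350 to 775 mm from the base axis. Payload 7.3 kg.
Tool frame: the origin (TCP) lies at the centre of the arm's flange, where the gripper is bolted on; the fingertips stand 178 mm ahead of it and the grasp point (between the pads) lies 159 mm ahead of it; z points along the fingers, y is the direction in which the jaws open and shut (so a half turn about z gives the same grasp; the last joint's range is limited). The gripper opens to 92 mm and grips with 3 to 60 N. Pads are 19 mm wide; open, the fingers measure 130 mm over their backs; the gripper's body (75 mm by 190 mm) begins 47 mm behind the grasp point.
Start: joints at [1.188, 0.342, 1.524, -0, 1.275, -0.146], TCP at [123.139, 510.357, 404.741] pointing down, gripper open.
Joint ranges: [-2.53, 2.53], [-0.77, 2.02], [0.04, 2.7], [-1, 4.14], [0.28, 2.66], [-3.11, 3.11]. Speed limits (rad/s): [2.57, 2.57, 3.14, 3.14, 3.14, 3.14].

INTERFACE

Orientations are given as [roll, pitch, yaw] about the fixed x, y, z axes, in that order (R = Rz(yaw) Ry(pitch) Rx(roll)).
In Python, from plant import get_obs, capture, close_job gives the robot as it stands. The module is installed in compiled form; this text tells all that it offers.
- The arm moves only by the shell command python3 -m pendant 'ROWS'. ROWS is JSON, a list of rows, each a list of 3 entries, a list of its own where there are three numbers: the shift along the tool's x, y, z in m, then the turn, a rotation vector about the tool's x, y, z in rad, then the finger opening in m, from 0 to 0.0918. In form: [[[tx, ty, tz], [wx, wy, wz], fingers], ...]. A call has 1 to 10 rows; each row is the pose to reach, as a shift and turn from the pose commanded when the call began, along the tool's axes at that moment; what a row does not reach only later rows make up. A row lasts 1/12 s, in which the tool goes at most 41.7 mm and 7.16 degrees, less where a joint would pass 70% of its speed; a pose out of reach is approached as far as the arm can. A call with a gripper value outside its range is refused whole. The fingers move at their own pace and stop on an object; the grip force is fixed at half the most. Time passes only in rows, so rows that repeat a pose let the fingers close. It gives the time, the measured TCP pose, the force and the opening at its end, in the units of the state.
- get_obs(): the state, without advancing time (a new reading comes with each control period).
- capture(name): name is "side" or "top" or "wrist"; returns a dict with "color" (480x640x3 uint8, red, green, blue), "mtx" (3x3 intrinsics, pixels), "dist" ([k1, k2, p1, p2, k3] as OpenCV has them; the pictures are not rectified), "rvec" (rotation vector, rad) and "tvec" (3), from world to camera coordinates, as OpenCV has them. Camera axes: x right, y down, z forward; pixel columns grow to the right and rows downward; lengths in mm; the calibration is good to about 2 mm. A picture is of the moment at which its call begins. There is no depth.
- close_job(): hands the job in, once; it reports no verdict.
The state is a dict: "time": time; "joint_positions": joint angles; "dq": joint speeds; "tau": joint torques, N m; "tool_pos": TCP position; "tcp_rot": TCP orientation; "contact_force": force on the tool from outside, world axes, zero at the start; "moment": the same for the moment, N m; "grip_width": finger opening in mm.
Only numpy, scipy, OpenCV 4.12 (cv2) and the standard library are available. Lean on these libraries where they do the work, as an engineer would, in place of code of your own. Each camera call takes 0.05 s, during which the arm holds its last target. There are 200 camera calls.

## Working session

There is one attempt and no reset: what is moved stays moved. The work goes in short steps, Python scripts to look and compute and a shell command to move; the robot and the scene stay as the last step left them, time stands still between calls to the robot, and variables do not carry over. Pictures are saved under pics/ and viewed, about 8 in all and at most 12, crops included, and the job is handed in when it is done.

```bash
mkdir -p pics; cat > h.py <<'E'
import numpy as np, cv2
from plant import get_obs, capture, close_job
def snap(n,f):
    c=capture(n); cv2.imwrite(f'pics/{f}.png',c['color'][:,:,::-1]); np.savez(f'pics/{f}.npz',**{k:np.array(c[k],float) for k in('mtx','dist','rvec','tvec')}); return c
def ray(f,uv,z):
    c=np.load(f'pics/{f}.npz'); R=cv2.Rodrigues(c['rvec'])[0]; t=c['tvec'].ravel()
    p=cv2.undistortPoints(np.array(uv,float).reshape(-1,1,2),c['mtx'],c['dist']).reshape(-1,2)
    d=np.c_[p,np.ones(len(p))]@R; o=-R.T@t
    return o+d*((z-o[2])/d[:,2])[:,None]
def proj(f,P):
    c=np.load(f'pics/{f}.npz'); return cv2.projectPoints(np.array(P,float).reshape(-1,1,3),c['rvec'],c['tvec'],c['mtx'],c['dist'])[0].reshape(-1,2)
E
python3 -c "
from h import *
snap('top','top0');snap('side','side0');o=get_obs();print(o)"
```

```text
{'time': 0.1, 'joint_positions': array([ 1.18803918e+00,  3.42630081e-01,  1.52493290e+00,  7.99745344e-06,
        1.27536592e+00, -1.45994734e-01]), 'dq': array([-0.00027167,  0.00035094, -0.00439601,  0.00128002,  0.00185445,
        0.00113472]), 'tau': array([ 2.66483643e-03, -4.32006741e+01, -2.44694781e+01,  7.19963992e-02,
        5.25870267e-02, -5.60752324e-05]), 'tool_pos': array([123.07052525, 510.24490327, 404.12222785]), 'tcp_rot': array([-3.14027174e+00, -2.01958959e-04,  2.90482778e+00]), 'contact_force': array([-0.18513132, -0.40667236,  0.56642572]), 'moment': array([ 0.00682711, -0.01614547, -0.0231231 ]), 'grip_width': 91.98223836558753}
```

View pics/top0.png

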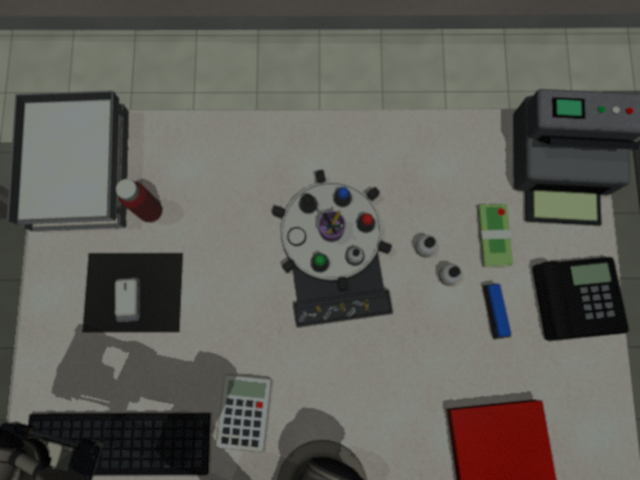

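View pics/side0.png

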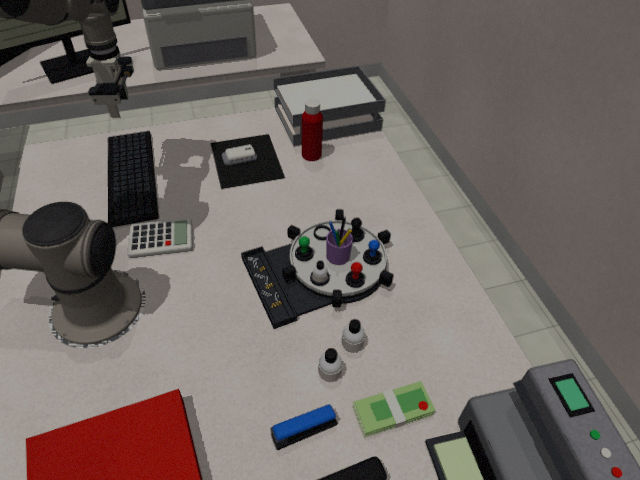

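The top view shows the carousel at about (330,231) and the red knob at (367,221). The six lugs are at (320,176), (373,193), (385,247), (343,284), (288,266) and (279,211), and the trough's middle is near (343,308). Two lookalike bottles stand off the carousel at (426,244) and (451,272). The ink bottle in the well at (355,256) is the smallest, so it is the listed one. An enlarged crop comes next for precise points.

```bash
python3 -c "
from h import *
i=cv2.imread('pics/top0.png')[165:335,260:410]
cv2.imwrite('pics/c0.png',cv2.resize(i,None,fx=3.5,fy=3.5,interpolation=cv2.INTER_CUBIC))"
```

```text
(no output)
```

View pics/c0.png

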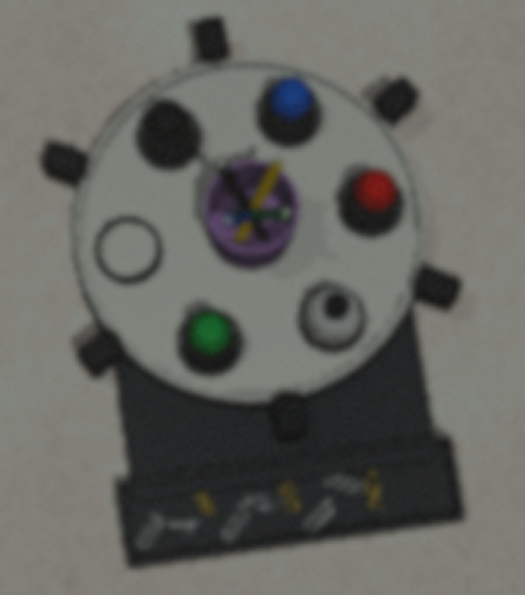

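The crop shows lug tops at (210,40), (396,99), (437,287), (290,416), (100,352) and (64,161). Trough rim corners are at (118,482), (447,437), (463,518) and (130,566), and the red knob is at (375,190).

```bash
cat >> h.py <<'E'
def fit(f,lugs,red):
    L=ray(f,lugs,58)[:,:2]; c=L.mean(0); v=L-c
    a=np.degrees(np.arctan2(v[:,1],v[:,0])); off=np.degrees(np.angle(np.exp(6j*np.radians(a)).mean()))/6
    r=ray(f,[red],90)[0,:2]-c
    print('c',c.round(1),'r',np.hypot(*v.T).round(1),'ang',a.round(1),'off mod60',round(off,2),'red',np.hypot(*r).round(1),np.degrees(np.arctan2(r[1],r[0])).round(1))
    return c
E
python3 -c "
from h import *
u=lambda l:np.array(l)/3.5+[260,165]-.36
c=fit('top0',u([(210,40),(396,99),(437,287),(290,416),(100,352),(64,161)]),u((375,190)))
T=ray('top0',u([(118,482),(447,437),(463,518),(130,566)]),24)[:,:2];m=T.mean(0)
print(T.round(1),m,np.hypot(*(m-c)),np.degrees(np.arctan2(*(m-c)[::-1])))
for a,b in((0,1),(3,2)):
  d=T[b]-T[a];print(np.hypot(*d),np.degrees(np.arctan2(d[1],d[0]))-90)
print(u((250,233)),ray('top0',[u((250,233))],34))
"
```

```text
c [608.2 -23.2] r [137.9 138.9 138.3 138.5 138.4 138.8] ang [  11.4  -49.1 -109.2 -168.7  131.1   70.7] off mod60 11.04 red 87.5 -79.1
[[ 430.4   69.4]
 [ 461.7 -162.2]
 [ 404.9 -171.9]
 [ 372.    60.7]] [417.26058149 -50.9993406 ] 192.8997862959379 -171.7290558379746
233.70540900849593 -172.29068818779479
234.84076774952837 -171.93247856050027
[331.06857143 231.21142857] [[606.96807222 -24.19354952  34.        ]]
```

The front is at about -172° and the red stamp at -79°, so the carousel has to turn about 93° clockwise. I'll push the lug now at -109° with closed fingertips at r = 142, tip height about 40 and jaws tangential, following the arc.

```bash
python3 -m pendant '[[[-0.0315,-0.0272,0],[0,0,0.067],0],[[-0.063,-0.0544,0],[0,0,0.134],0],[[-0.0945,-0.0816,0],[0,0,0.2],0],[[-0.126,-0.1088,0],[0,0,0.267],0],[[-0.1575,-0.136,0],[0,0,0.334],0],[[-0.189,-0.1632,0],[0,0,0.4],0],[[-0.2205,-0.1904,0],[0,0,0.467],0],[[-0.252,-0.2176,0],[0,0,0.534],0],[[-0.2835,-0.2448,0],[0,0,0.6],0],[[-0.315,-0.272,0],[0,0,0.667],0]]'
```

```text
time: 0.93
tool_pos: [366.1, 170.1, 404.7]
tcp_rot: [3.142, -0.0, 2.235]
contact_force: [0.9, 1.0, 0.5]
grip_width: 30.0
```

```bash
python3 -m pendant '[[[-0.0415,-0.0018,0],[0,0,0.067],0],[[-0.083,-0.0037,0],[0,0,0.133],0],[[-0.1245,-0.0055,0],[0,0,0.2],0],[[-0.166,-0.0074,0],[0,0,0.267],0],[[-0.2075,-0.0092,0],[0,0,0.333],0],[[-0.249,-0.011,0],[0,0,0.4],0],[[-0.2905,-0.013,0],[0,0,0.467],0],[[-0.332,-0.0148,0],[0,0,0.533],0],[[-0.3735,-0.0166,0],[0,0,0.6],0],[[-0.415,-0.0185,0],[0,0,0.667],0]]' && python3 -m pendant '[[[0,0,0.02],[0,0,0],0],[[0,0,0.055],[0,0,0],0],[[0,0,0.09],[0,0,0],0],[[0,0,0.125],[0,0,0],0],[[0,0,0.15],[0,0,0],0],[[0,0,0.165],[0,0,0],0],[[0,0,0.165],[0,0,0],0]]' && python3 -c "
from h import *
snap('side','side1');o=get_obs();print(o['joint_positions'],o['tool_pos'],o['tcp_rot'],o['grip_width'],o['contact_force'])
i=cv2.imread('pics/side1.png')[140:360,220:470];cv2.imwrite('pics/c1.png',cv2.resize(i,None,fx=2.6,fy=2.6))"
```

```text
time: 1.77
tool_pos: [608.5, -167.4, 404.1]
tcp_rot: [-3.141, -0.001, 1.567]
contact_force: [0.6, 0.3, 0.4]
grip_width: 0.5
time: 2.35
tool_pos: [606.4, -165.0, 235.0]
tcp_rot: [-3.134, -0.003, 1.571]
contact_force: [0.9, -1.1, -0.6]
grip_width: 0.5
[-3.87439262e-01  6.92963343e-01  1.41679260e+00  1.33471160e-04
  1.03667591e+00 -3.87461322e-01] [ 607.19063768 -165.23951904  237.53334053] [-3.13715545e+00 -1.93449363e-03  1.57074587e+00] 0.4242887175857053 [ 0.11202046 -0.06005558 -0.81473727]
```

View pics/c1.png

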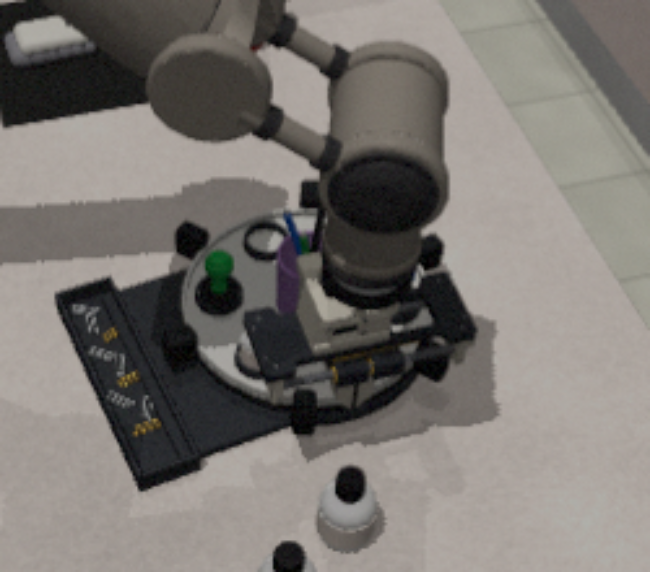

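Nothing is touched and the fingertips sit over the free rim just right of the lug at (305,412), with the body clear of the stamps. Next I lower, then follow the arc at 12°/s.

```bash
python3 -m pendant '[[[0,0,0.01],[0,0,0],0],[[0,0,0.02],[0,0,0],0],[[0,0,0.02],[0,0,0],0],[[0,0,0.02],[0,0,0],0]]' && python3 -m pendant '[[[0,-0.0025,0],[0,0,0.0175],0],[[0.0001,-0.005,0],[0,0,0.0349],0],[[0.0002,-0.0074,0],[0,0,0.0524],0],[[0.0003,-0.0099,0],[0,0,0.0698],0],[[0.0005,-0.0124,0],[0,0,0.0873],0],[[0.0008,-0.0148,0],[0,0,0.1047],0],[[0.0011,-0.0173,0],[0,0,0.1222],0],[[0.0014,-0.0198,0],[0,0,0.1396],0],[[0.0017,-0.0222,0],[0,0,0.1571],0],[[0.0022,-0.0247,0],[0,0,0.1745],0]]' && python3 -m pendant '[[[0,-0.0025,0],[0,0,0.0175],0],[[0.0001,-0.005,0],[0,0,0.0349],0],[[0.0002,-0.0074,0],[0,0,0.0524],0],[[0.0003,-0.0099,0],[0,0,0.0698],0],[[0.0005,-0.0124,0],[0,0,0.0873],0],[[0.0008,-0.0148,0],[0,0,0.1047],0],[[0.0011,-0.0173,0],[0,0,0.1222],0],[[0.0014,-0.0198,0],[0,0,0.1396],0],[[0.0017,-0.0222,0],[0,0,0.1571],0],[[0.0022,-0.0247,0],[0,0,0.1745],0]]'
python3 -c "
from h import *
snap('side','side2')
i=cv2.imread('pics/side2.png')[140:360,220:470];cv2.imwrite('pics/c2.png',cv2.resize(i,None,fx=2.6,fy=2.6))"
```

```text
time: 2.73
tool_pos: [607.7, -165.4, 219.6]
tcp_rot: [-3.141, -0.0, 1.571]
contact_force: [-1.5, -1.0, -0.6]
grip_width: 0.4
time: 3.57
tool_pos: [582.9, -163.2, 219.8]
tcp_rot: [3.141, -0.0, 1.395]
contact_force: [-0.2, 1.1, -0.5]
grip_width: 0.3
time: 4.4
tool_pos: [558.9, -156.7, 219.7]
tcp_rot: [3.142, -0.0, 1.22]
contact_force: [0.9, -0.1, 0.3]
grip_width: 0.6
```

View pics/c2.png

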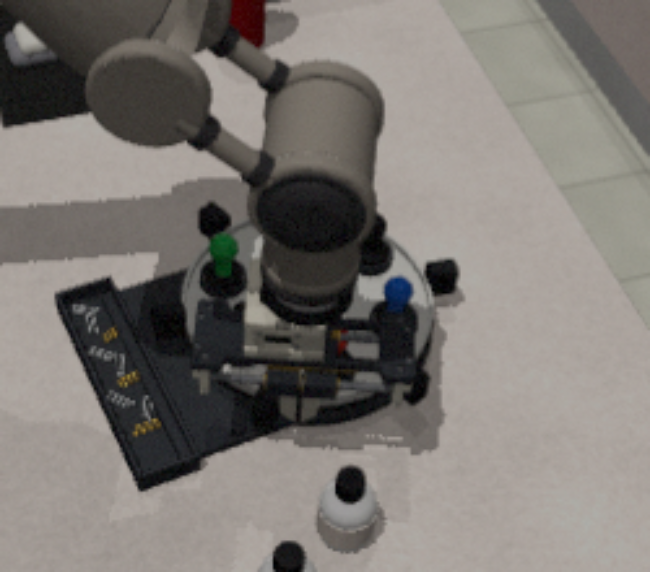

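The carousel is turning with the finger: the green stamp and the lugs have moved, and the body is clear of the stamps. I'll continue for 60° more.

```bash
python3 -m pendant '[[[0,-0.0025,0],[0,0,0.0175],0],[[0.0001,-0.005,0],[0,0,0.0349],0],[[0.0002,-0.0074,0],[0,0,0.0524],0],[[0.0003,-0.0099,0],[0,0,0.0698],0],[[0.0005,-0.0124,0],[0,0,0.0873],0],[[0.0008,-0.0148,0],[0,0,0.1047],0],[[0.0011,-0.0173,0],[0,0,0.1222],0],[[0.0014,-0.0198,0],[0,0,0.1396],0],[[0.0017,-0.0222,0],[0,0,0.1571],0],[[0.0022,-0.0247,0],[0,0,0.1745],0]]' && python3 -m pendant '[[[0,-0.0025,0],[0,0,0.0175],0],[[0.0001,-0.005,0],[0,0,0.0349],0],[[0.0002,-0.0074,0],[0,0,0.0524],0],[[0.0003,-0.0099,0],[0,0,0.0698],0],[[0.0005,-0.0124,0],[0,0,0.0873],0],[[0.0008,-0.0148,0],[0,0,0.1047],0],[[0.0011,-0.0173,0],[0,0,0.1222],0],[[0.0014,-0.0198,0],[0,0,0.1396],0],[[0.0017,-0.0222,0],[0,0,0.1571],0],[[0.0022,-0.0247,0],[0,0,0.1745],0]]' && python3 -m pendant '[[[0,-0.0025,0],[0,0,0.0175],0],[[0.0001,-0.005,0],[0,0,0.0349],0],[[0.0002,-0.0074,0],[0,0,0.0524],0],[[0.0003,-0.0099,0],[0,0,0.0698],0],[[0.0005,-0.0124,0],[0,0,0.0873],0],[[0.0008,-0.0148,0],[0,0,0.1047],0],[[0.0011,-0.0173,0],[0,0,0.1222],0],[[0.0014,-0.0198,0],[0,0,0.1396],0],[[0.0017,-0.0222,0],[0,0,0.1571],0],[[0.0022,-0.0247,0],[0,0,0.1745],0]]'
```

```text
time: 5.28
tool_pos: [536.4, -146.2, 219.7]
tcp_rot: [3.142, -0.0, 1.045]
contact_force: [0.4, 0.2, 0.2]
grip_width: 0.3
time: 6.12
tool_pos: [516.2, -131.9, 219.7]
tcp_rot: [3.141, -0.0, 0.871]
contact_force: [0.2, -0.5, 0.4]
grip_width: 0.3
time: 6.95
tool_pos: [498.7, -114.3, 219.7]
tcp_rot: [-3.142, -0.0, 0.697]
contact_force: [0.1, -1.0, -0.5]
grip_width: 0.4
```

```bash
python3 -m pendant '[[[0,-0.0025,0],[0,0,0.0175],0],[[0.0001,-0.005,0],[0,0,0.0349],0],[[0.0002,-0.0074,0],[0,0,0.0524],0],[[0.0003,-0.0099,0],[0,0,0.0698],0],[[0.0005,-0.0124,0],[0,0,0.0873],0],[[0.0008,-0.0148,0],[0,0,0.1047],0],[[0.0011,-0.0173,0],[0,0,0.1222],0],[[0.0014,-0.0198,0],[0,0,0.1396],0],[[0.0017,-0.0222,0],[0,0,0.1571],0],[[0.0022,-0.0247,0],[0,0,0.1745],0]]' && python3 -m pendant '[[[0,-0.0025,0],[0,0,0.0175],0],[[0.0001,-0.005,0],[0,0,0.0349],0],[[0.0002,-0.0074,0],[0,0,0.0524],0],[[0.0003,-0.0099,0],[0,0,0.0698],0],[[0.0005,-0.0124,0],[0,0,0.0873],0],[[0.0008,-0.0148,0],[0,0,0.1047],0],[[0.0011,-0.0173,0],[0,0,0.1222],0],[[0.0014,-0.0198,0],[0,0,0.1396],0],[[0.0017,-0.0222,0],[0,0,0.1571],0],[[0.0022,-0.0247,0],[0,0,0.1745],0]]' && python3 -m pendant '[[[0,-0.0025,0],[0,0,0.0175],0],[[0.0001,-0.005,0],[0,0,0.0349],0],[[0.0002,-0.0074,0],[0,0,0.0524],0],[[0.0003,-0.0099,0],[0,0,0.0698],0],[[0.0005,-0.0124,0],[0,0,0.0873],0],[[0.0008,-0.0148,0],[0,0,0.1047],0],[[0.0011,-0.0173,0],[0,0,0.1222],0],[[0.0014,-0.0198,0],[0,0,0.1396],0],[[0.0017,-0.0222,0],[0,0,0.1571],0],[[0.0022,-0.0247,0],[0,0,0.1745],0]]'
```

```text
time: 7.78
tool_pos: [484.5, -94.0, 219.7]
tcp_rot: [-3.142, -0.0, 0.522]
contact_force: [1.5, 0.3, 0.8]
grip_width: 0.6
time: 8.62
tool_pos: [474.1, -71.4, 219.7]
tcp_rot: [-3.141, -0.0, 0.348]
contact_force: [0.4, -0.2, 1.1]
grip_width: 0.5
time: 9.45
tool_pos: [467.7, -47.4, 219.7]
tcp_rot: [-3.142, 0.0, 0.173]
contact_force: [0.2, -0.6, -0.6]
grip_width: 0.5
```

Next, 8.5° more with a deceleration, then settle and look.

```bash
python3 -m pendant '[[[0,-0.0025,0],[0,0,0.0175],0],[[0.0001,-0.005,0],[0,0,0.0349],0],[[0.0002,-0.0074,0],[0,0,0.0524],0],[[0.0003,-0.0099,0],[0,0,0.0698],0],[[0.0005,-0.0124,0],[0,0,0.0873],0],[[0.0008,-0.0148,0],[0,0,0.1047],0],[[0.0011,-0.0173,0],[0,0,0.1222],0],[[0.0013,-0.0190,0],[0,0,0.1344],0],[[0.0015,-0.0202,0],[0,0,0.1431],0],[[0.0016,-0.021,0],[0,0,0.1484],0]]' && python3 -m pendant '[[[0,0,0],[0,0,0],0],[[0,0,0],[0,0,0],0],[[0,0,0],[0,0,0],0],[[0,0,0],[0,0,0],0],[[0,0,0],[0,0,0],0],[[0,0,0],[0,0,0],0]]'
python3 -c "
from h import *
snap('side','side3');snap('top','top3')
i=cv2.imread('pics/side3.png')[170:340,220:420];j=cv2.imread('pics/top3.png')[165:335,250:410]
f=lambda i:cv2.resize(i,None,fx=3.5,fy=3.5,interpolation=cv2.INTER_CUBIC)[:,:,:]
k=f(i);l=f(j)
cv2.imwrite('pics/c3.png',k);cv2.imwrite('pics/d3.png',l)"
```

```text
time: 10.28
tool_pos: [465.7, -26.5, 219.7]
tcp_rot: [-3.141, 0.0, 0.026]
contact_force: [0.3, -0.2, 0.3]
grip_width: 0.7
time: 10.78
tool_pos: [465.7, -26.8, 219.7]
tcp_rot: [-3.141, 0.0, 0.026]
contact_force: [-0.5, 0.8, -1.1]
grip_width: 0.8
```

View pics/d3.png

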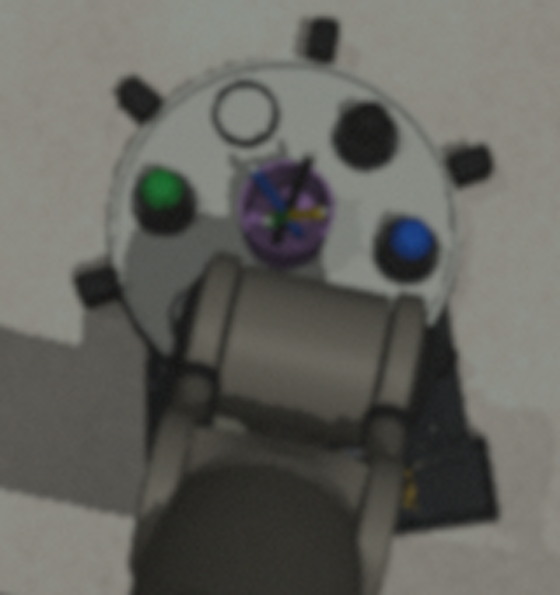

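The top view shows lugs at (97,286), (137,99), (320,40) and (469,164), with the front occluded by the arm. I'll compute the rotation with the known axis.

```bash
python3 -c "
from h import *
u=lambda l:np.array(l)/3.5+[250,165]-.36
v=ray('top3',u([(97,286),(137,99),(320,40),(469,164)]),58)[:,:2]-[608.2,-23.2]
a=np.degrees(np.arctan2(v[:,1],v[:,0]));print(a,np.hypot(*v.T),(a+22+30)%60-30)
print(get_obs()['contact_force'])"
```

```text
[108.62680217  48.78111912 -11.07192759 -71.74462355] [138.49895949 138.74622924 137.56562291 137.75237535] [10.62680217 10.78111912 10.92807241 10.25537645]
[-0.123732   -0.58570254  0.55555539]
```

82.4° is done, with about 10.6° left. I'll push 10° more, easing off, then back away and lift to look.

```bash
python3 -m pendant '[[[0,-0.0025,0],[0,0,0.0175],0],[[0.0001,-0.005,0],[0,0,0.0349],0],[[0.0002,-0.0074,0],[0,0,0.0524],0],[[0.0003,-0.0099,0],[0,0,0.0698],0],[[0.0005,-0.0124,0],[0,0,0.0873],0],[[0.0008,-0.0148,0],[0,0,0.1047],0],[[0.0011,-0.0173,0],[0,0,0.1222],0],[[0.0013,-0.0190,0],[0,0,0.1344],0],[[0.0015,-0.0202,0],[0,0,0.1431],0],[[0.0016,-0.021,0],[0,0,0.1484],0]]' && python3 -m pendant '[[[0,-0.0012,0],[0,0,0.0087],0],[[0,-0.0022,0],[0,0,0.0157],0],[[0,-0.003,0],[0,0,0.0209],0],[[0,-0.0037,0],[0,0,0.0262],0],[[0,-0.0037,0],[0,0,0.0262],0],[[0,-0.0037,0],[0,0,0.0262],0]]' && python3 -m pendant '[[[0,0.005,0],[0,0,0],0],[[0,0.015,0],[0,0,0],0],[[0,0.02,0],[0,0,0],0],[[0,0.02,-0.02],[0,0,0],0],[[0,0.02,-0.06],[0,0,0],0],[[0,0.02,-0.1],[0,0,0],0],[[-0.02,0.02,-0.14],[0,0,0],0],[[-0.05,0.02,-0.16],[0,0,0],0],[[-0.085,0.02,-0.16],[0,0,0],0],[[-0.11,0.02,-0.16],[0,0,0],0]]'
python3 -c "
from h import *
snap('side','side4');snap('top','top4')
j=cv2.imread('pics/top4.png')[165:335,250:410]
cv2.imwrite('pics/d4.png',cv2.resize(j,None,fx=3.5,fy=3.5,interpolation=cv2.INTER_CUBIC))"
```

```text
time: 11.72
tool_pos: [466.8, -5.5, 219.7]
tcp_rot: [-3.142, -0.0, -0.123]
contact_force: [0.7, -0.3, 0.4]
grip_width: 0.4
time: 12.22
tool_pos: [467.2, -2.0, 219.7]
tcp_rot: [-3.141, 0.0, -0.148]
contact_force: [0.7, 0.4, -0.5]
grip_width: 0.9
time: 13.05
tool_pos: [353.3, -5.7, 380.7]
tcp_rot: [3.141, -0.002, -0.149]
contact_force: [-0.9, 0.7, 0.3]
grip_width: 0.7
```

View pics/d4.png

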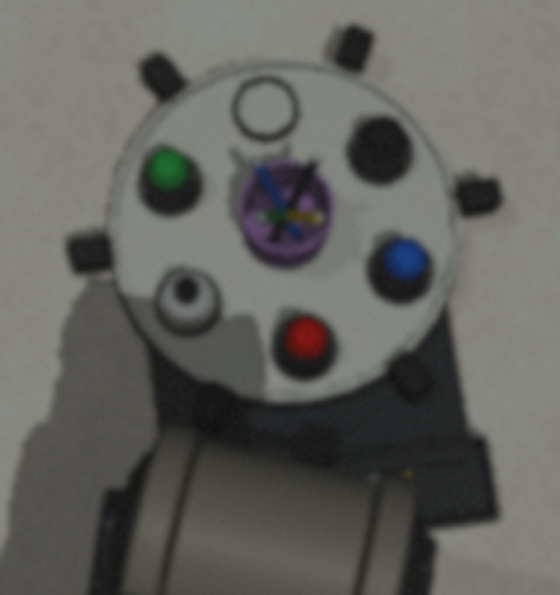

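The carousel is clear of the arm and every lug is visible. Lugs are at (89,253), (161,75), (351,48), (479,196), (411,377) and (216,408), and the red knob is at (306,337). I'll fit these and refine the front direction from the trough/base edges in the first picture.

```bash
python3 -c "
from h import *
u=lambda l:np.array(l)/3.5+[250,165]-.36
c=fit('top4',u([(89,253),(161,75),(351,48),(479,196),(411,377),(216,408)]),u((306,337)))
# trough: dark region in first picture, front edge line fit
g=cv2.cvtColor(cv2.imread('pics/top0.png'),cv2.COLOR_BGR2GRAY).astype(float)
E=[]
for x in range(302,386,2):
  col=g[305:340,x]; d=np.diff(col); i=d.argmax(); w=d[max(i-2,0):i+3]; E.append((x,305.5+(np.arange(max(i-2,0),max(i-2,0)+len(w))*w).sum()/w.sum()))
P=ray('top0',E,12)[:,:2]
vx,vy,*_=cv2.fitLine(P.astype(np.float32),cv2.DIST_HUBER,0,.01,.01).ravel();print('front edge normal',np.degrees(np.arctan2(vy,vx))%180-90-180)
# side edges
for lo,hi,s in((285,306,1),(378,400,-1)):
  Q=[]
  for y in range(304,318):
    r=g[y,lo:hi];d=-np.diff(r)*s;i=d.argmax();w=d[max(i-1,0):i+2];Q.append((lo+.5+(np.arange(max(i-1,0),max(i-1,0)+len(w))*w).sum()/w.sum(),y))
  m=ray('top0',Q,12)[:,:2].mean(0);print('side mid',m.round(1))
"
```

```text
c [607.9 -23.2] r [138.7 140.1 138.  138.7 139.  138.5] ang [  98.5   38.6  -20.6  -81.6 -141.3  159.7] off mod60 -21.13 red 86.8 -171.1
front edge normal -171.92233
side mid [411.5  69.9]
side mid [ 411.2 -166.4]
```

Red is at -171.1°, and the front averages about -172.0° from three estimates (-171.7, -171.9, -172.7). I'll retrace and nudge about 1° further, slowly.

```bash
python3 -m pendant '[[[0.025,0,0],[0,0,0],0],[[0.06,0,0],[0,0,0],0],[[0.09,0,0.01],[0,0,0],0],[[0.11,0,0.03],[0,0,0],0],[[0.11,0,0.065],[0,0,0],0],[[0.11,0,0.1],[0,0,0],0],[[0.11,0,0.13],[0,0,0],0],[[0.11,0,0.15],[0,0,0],0],[[0.11,0,0.16],[0,0,0],0],[[0.11,0,0.16],[0,0,0],0]]' && python3 -m pendant '[[[0,-0.005,0],[0,0,0],0],[[0,-0.01,0],[0,0,0],0],[[0,-0.014,0],[0,0,0],0],[[0,-0.017,0],[0,0,0],0],[[0,-0.019,0],[0,0,0],0],[[0,-0.0205,0],[0,0,0.006],0],[[0,-0.0215,0],[0,0,0.012],0],[[0,-0.0225,0],[0,0,0.0175],0],[[0,-0.0225,0],[0,0,0.0175],0],[[0,-0.0225,0],[0,0,0.0175],0]]' && python3 -m pendant '[[[0,0.005,0],[0,0,0],0],[[0,0.015,0],[0,0,0],0],[[0,0.02,0],[0,0,0],0],[[0,0.02,-0.02],[0,0,0],0],[[0,0.02,-0.06],[0,0,0],0],[[0,0.02,-0.1],[0,0,0],0],[[0,0.03,-0.14],[0,0,0],0],[[0,0.07,-0.16],[0,0,0],0],[[0,0.11,-0.17],[0,0,0],0],[[0,0.15,-0.18],[0,0,0],0]]'
python3 -m pendant '[[[0,0.04,0],[0,0,0],0],[[0,0.08,0],[0,0,0],0],[[0,0.12,0],[0,0,0],0],[[0,0.16,0],[0,0,0],0],[[0,0.2,0],[0,0,0],0],[[0,0.2,0],[0,0,0],0],[[0,0.2,0],[0,0,0],0],[[0,0.2,0],[0,0,0],0]]'
python3 -c "
from h import *
snap('side','side5');snap('top','top5')
j=cv2.imread('pics/top5.png')[165:335,250:410]
cv2.imwrite('pics/d5.png',cv2.resize(j,None,fx=3.5,fy=3.5,interpolation=cv2.INTER_CUBIC))"
```

```text
time: 13.98
tool_pos: [464.0, -22.3, 217.1]
tcp_rot: [-3.141, 0.005, -0.149]
contact_force: [-0.1, 0.1, 0.4]
grip_width: 0.9
time: 14.82
tool_pos: [467.6, 0.5, 219.7]
tcp_rot: [-3.141, 0.0, -0.166]
contact_force: [0.5, 1.2, -0.6]
grip_width: 0.4
time: 15.65
tool_pos: [442.4, -147.0, 400.9]
tcp_rot: [3.141, -0.003, -0.164]
contact_force: [1.3, 0.7, -0.6]
grip_width: 0.3
time: 16.32
tool_pos: [409.7, -342.8, 398.8]
tcp_rot: [-3.14, 0.001, -0.167]
contact_force: [-0.2, 0.3, 0.2]
grip_width: 0.3
```

View pics/d5.png

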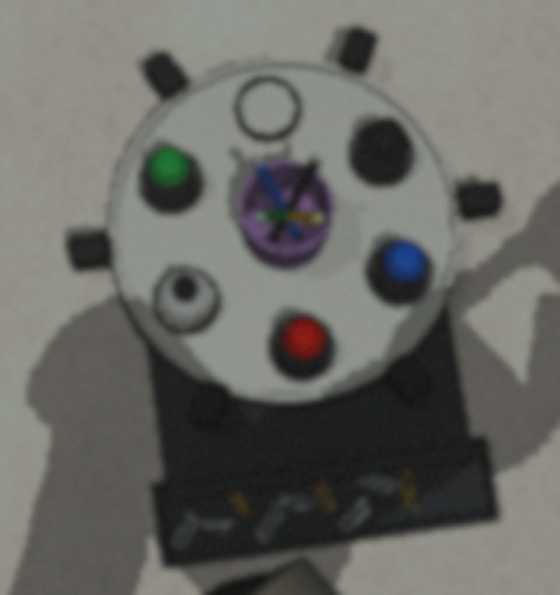

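View pics/side5.png

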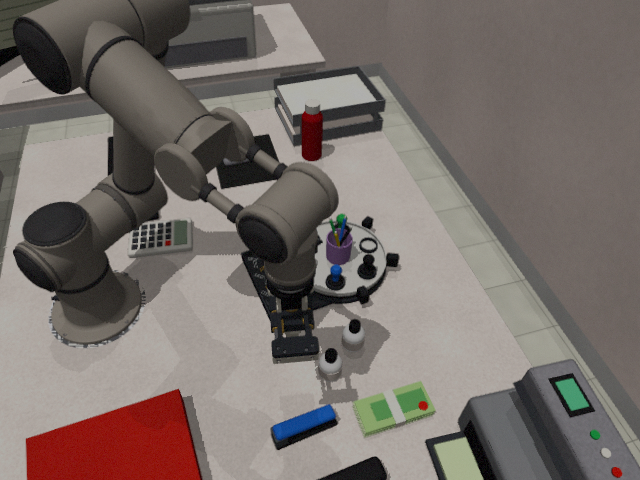

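The top view shows the red knob at (303,338) above the trough, everything on the carousel standing, and lugs at (88,250), (164,75), (354,49), (480,199), (409,381) and (210,406). In the side view the arm is clear and nothing else on the desk has moved.

```bash
python3 -c "
from h import *
u=lambda l:np.array(l)/3.5+[250,165]-.36
fit('top5',u([(88,250),(164,75),(354,49),(480,199),(409,381),(210,406)]),u((303,338)))
o=get_obs();print(o['time'],o['contact_force']);close_job()"
```

```text
c [607.6 -23. ] r [138.8 138.9 138.5 139.3 140.2 138.3] ang [  97.4   37.8  -21.5  -82.4 -142.3  157.9] off mod60 -22.21 red 86.9 -172.3
16.4167 [ 0.83980764 -0.33791459  0.37797515]
the job is handed in; nothing more can be done
```

The red-knobbed stamp now stands at the front of the carousel, in line with the middle of the trough to within about half a degree. I have handed the job in, at 16.4 s on the robot's clock.

I turned the carousel about 93° clockwise at roughly 12°/s, pushing one lug with the closed fingertips. A last slow nudge of about 1° corrected the alignment, and then the arm withdrew.

- **Alignment:** the last picture puts the red stamp at -172.2° (from the lugs) and -172.3° (from its knob). The front direction is about -172°. My three estimates of it from the trough disagreed slightly: -171.7°, -171.9° and -172.7°.
- **Surroundings:** the stamps, ink bottle and pen cup looked upright and in place. I saw no change on the rest of the desk, though I only judged that by eye.
- **Contact:** the arm was touching nothing at the end, and every force reading stayed within sensor noise (under 2 N).
- **Not checked:** I did not take a second picture to confirm the carousel was at rest. The last one was taken about 1.5 s after the nudge ended.

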